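Take the stack of biscuit tubs apart into their packing trays

ROBOT

A 7-joint arm with a two-finger parallel gripper is mounted at the origin on the work surface. World frame = base frame: x ahead of the robot, y to its left, z up, the work surface at z = 0. Lengths are in m, angles in rad, forces in N, time in s.
With the tool pointing down it reaches from about 0.4 to 0.85 m from the base axis. Payload 10.4 kg.
Tool frame: the origin (TCP) lies on the mounting face of the last link; the fingertips stand r.tips_ahead ahead of it and the grasp point (between the pads) lies 164 mm ahead of it (r.tips_ahead is the distance from the TCP to the fingertips, in m); z points along the fingers, y is the line along which they close (so a half turn about z gives the same grasp; the last joint's range is limited). The gripper opens to 87 mm and grips with 3 to 60 N. Pads are 19 mm wide; open, the fingers measure 117 mm over their backs; the gripper's body (75 mm by 190 mm) begins 51 mm behind the grasp point.
Start: joints at [-1.251, 0.332, -0.065, 1.46, 0.022, 1.35, -0.088], TCP at [0.21, 0.589, 0.405] pointing down, gripper open.
Joint ranges: [-2.6, 2.6], [-0.5, 2.12], [-1.47, 1.34], [0.16, 2.42], [-1.27, 4.41], [0.06, 2.06], [-2.6, 2.6]. Speed limits (rad/s): [2.22, 2.22, 2.79, 2.79, 3.14, 3.14, 3.14].

INTERFACE

Orientations are given as a unit quaternion [x, y, z, w].
In Python, from bench import telemetry, imaging, job, r gives the robot as it stands.
- The arm moves only by the tool move_arm, never from a script. Its argument "steps" is a list of rows, each an object of numbers: "dx", "dy", "dz": the shift along the tool's x, y, z in cm; "spin": the turn about the tool's z in rad. In form: [{"dx": .., "dy": .., "dz": .., "spin": ..}, ...]. A call has 1 to 12 rows; each row shifts and turns the commanded pose from where the row before left it, along the tool's axes as they then stand; what a row does not reach is not made up. A row lasts 1/10 s, in which the tool goes at most 50 mm and 8.59 degrees, less where a joint would pass 70% of its speed; a pose out of reach is approached as far as the arm can. A call with a gripper value outside its range is refused whole. "claw" is the finger opening in cm, from 0 to 8.7, set as the call begins (left out, the last holds). The fingers move at their own pace and stop on an object; "squeeze" is the grip in N (left out, the last holds). Time passes only in rows, so rows that do not move let the fingers close. It gives the time, the measured TCP pose, the force, the opening and the grip force at its end, in the units of the state.
- telemetry.read_state(): the state, without advancing time (a new reading comes with each control period).
- imaging.camera(name): name is "side" or "top"; returns a dict with "img" (420x560x3 uint8, red, green, blue), "camera_matrix" (3x3 intrinsics, pixels), "D" ([k1, k2, p1, p2, k3] as OpenCV has them; the pictures are not rectified), "R" (3x3) and "t" (3): a world point X has camera coordinates R X + t. Camera axes: x right, y down, z forward; pixel columns grow to the right and rows downward; lengths in m; the calibration is good to about 2 mm. A picture is of the moment at which its call begins. There is no depth.
- job.close_job(): hands the job in; it is judged then, once.
The state is a dict: "time": time; "joint_positions": joint angles; "joint_vel": joint speeds; "joint_torque": joint torques, N m; "ee_pos": TCP position; "eef_rot": TCP orientation; "ft_force": force on the tool from outside, world axes, zero at the start; "torque": the same for the moment, N m; "width": finger opening in m; "grip_force": force on a finger pad.
Only numpy, scipy, OpenCV 4.12 (cv2) and the standard library are available. Lean on these libraries where they do the work, as an engineer would, in place of code of your own. Each camera call takes 0.05 s, during which the arm holds its last target. There are 200 camera calls.

TASK

Take the stack of biscuit tubs and pots apart from the top down and gently set each one (no dropping) into the packing tray of the same colour as its lid, so that it stands upright and flat on the tray's floor inside the rim, long tubs lying lengthwise in their trays. Keep them upright, and leave the jar of biscuits and the spatula where they are.

Things in the scene. Friction and masses are not known exactly. Their poses are not given: they have to be found in the camera images.
- pot_pink_center (a point): centre (half-way up) of the biscuit pot with the pink lid: a clear round pot, 52 mm in diameter and 50 mm high (25 mm either way of this point), closed firmly by a flat pink lid as wide as the pot (the top 14 mm). Its axis is z; the directions of x and y mean nothing. About 0.06 to 0.13 kg. At the start it stands on the green-lidded tub, near one end of it, beside the other pot with a gap of about 8 mm, so take it across the tub's width.
- pot_yellow_center (a point): centre (half-way up) of the biscuit pot with the yellow lid: a clear round pot, 52 mm in diameter and 50 mm high (25 mm either way of this point), closed firmly by a flat yellow lid as wide as the pot (the top 14 mm). Its axis is z; the directions of x and y mean nothing. About 0.06 to 0.13 kg. At the start it stands on the green-lidded tub, near one end of it, beside the other pot with a gap of about 8 mm, so take it across the tub's width.
- tub_green_center (a point): centre (half-way up) of the biscuit tub with the green lid: a clear rectangular tub with square corners, 110 mm long (x), 60 mm wide (y), 50 mm high (z, 25 mm either way of this point), closed firmly by a flat green lid as wide as the tub (the top 14 mm). About 0.11 to 0.22 kg. At the start it lies on the blue-lidded tub, lengthwise along it, centred within 3 mm, with the two pots standing on it.
- tub_blue_center (a point): centre (half-way up) of the biscuit tub with the blue lid: a clear rectangular tub with square corners, 150 mm long (x), 60 mm wide (y), 50 mm high (z, 25 mm either way of this point), closed firmly by a flat blue lid as wide as the tub (the top 14 mm). About 0.15 to 0.31 kg. At the start it stands on the table at the bottom of the stack (the whole stack is 150 mm high); its ends stick out beyond the green-lidded tub.
- tray_pink_floor (a point): centre of the floor of the pink packing tray: a shallow pink plastic tray fixed to the table, inner floor 80 x 80 mm and 3 mm above the table, walls 5 mm thick whose top is 9 mm above the table.  Axes: x along the inner 80 mm, y along the inner 80 mm, z up.
- tray_yellow_floor (a point): centre of the floor of the yellow packing tray: a shallow yellow plastic tray fixed to the table, inner floor 80 x 80 mm and 3 mm above the table, walls 5 mm thick whose top is 9 mm above the table.  Axes: x along the inner 80 mm, y along the inner 80 mm, z up.
- tray_green_floor (a point): centre of the floor of the green packing tray: a shallow green plastic tray fixed to the table, inner floor 138 x 88 mm and 3 mm above the table, walls 5 mm thick whose top is 9 mm above the table. The tray's long way is x; half a turn makes no difference. Axes: x along the inner 138 mm, y along the inner 88 mm, z up.
- tray_blue_floor (a point): centre of the floor of the blue packing tray: a shallow blue plastic tray fixed to the table, inner floor 178 x 88 mm and 3 mm above the table, walls 5 mm thick whose top is 9 mm above the table. The tray's long way is x; half a turn makes no difference. Axes: x along the inner 178 mm, y along the inner 88 mm, z up.
- jar_center (a point): centre of a bystander to be left alone: a clear upright jar of biscuits with a white lid, 80 mm in diameter, 100 mm high, beyond the stack as seen from the robot.
- spatula_grip (a point): a bystander to be left alone: a spatula 240 mm long lying flat on the table beyond the stack as seen from the robot, its length across the robot's view; this point is on its handle.
Not all that is in view belongs to the job. What is shaped like the part that bears pot_yellow_center but blue is not meant. There is more than one size of the part that bears tray_yellow_floor; the job needs the smaller.

How it is judged:
At the end, for the whole second after the job is handed in: Each pot and tub is in the tray of its lid's colour: its centre within 22 mm of the tray's centre seen from above, resting on the tray's floor (height within about 2 mm), upright within 0.025 rad, the two long tubs lengthwise in their trays within 0.35 rad, all at rest (horizontal distance between pot_pink_center and tray_pink_floor below 0.022 m and z of pot_pink_center in the frame of tray_pink_floor between 0.022 and 0.027 m and angle between each of pot_pink_center, pot_yellow_center, tub_green_center, tub_blue_center's own z axis and vertical below 0.025 rad and linear speed of each of pot_pink, pot_yellow, tub_green, tub_blue below 0.02 m/s and horizontal distance between pot_yellow_center and tray_yellow_floor below 0.022 m and z of pot_yellow_center in the frame of tray_yellow_floor between 0.022 and 0.027 m and horizontal distance between tub_green_center and tray_green_floor below 0.022 m and z of tub_green_center in the frame of tray_green_floor between 0.022 and 0.027 m and angle between the x axis of tub_green_center and the x axis of tray_green_floor, either way round below 0.35 rad and horizontal distance between tub_blue_center and tray_blue_floor below 0.022 m and z of tub_blue_center in the frame of tray_blue_floor between 0.022 and 0.027 m and angle between the x axis of tub_blue_center and the x axis of tray_blue_floor, either way round below 0.35 rad); the robot touches nothing.
It fails at once if a pot or tub is tipped by more than about 25 degrees (angle between any of pot_pink_center, pot_yellow_center, tub_green_center, tub_blue_center's own z axis and vertical above 0.44 rad).
It fails at once if a pot or tub is dropped (it moves at over 0.75 m/s, a fall of about 30 mm, with the fingers not touching it) ((linear speed of pot_pink above 0.75 m/s and contact force between the fingers and pot_pink below 0.05 N) or (linear speed of pot_yellow above 0.75 m/s and contact force between the fingers and pot_yellow below 0.05 N) or (linear speed of tub_green above 0.75 m/s and contact force between the fingers and tub_green below 0.05 N) or (linear speed of tub_blue above 0.75 m/s and contact force between the fingers and tub_blue below 0.05 N)).
It fails at once if the biscuit jar is pushed more than 20 mm or tipped (distance of jar_center from where it was at the start of the episode above 0.02 m or angle between jar_center's own z axis and vertical above 0.3 rad).
It fails at once if the spatula is moved more than 20 mm (distance of spatula_grip from where it was at the start of the episode above 0.02 m).
It also fails if it takes over 120 s, if anything falls off the work surface, if the arm or the gripper's body presses on something with over 40 N, if the wrist force passes 120 N, or if a joint passes its speed limit or range.

## Working session

There is one attempt and no reset: what is moved stays moved. The work goes in short steps, Python scripts to look and compute and a tool call to move; the robot and the scene stay as the last step left them, time stands still between calls to the robot, and variables do not carry over. Pictures are saved under pics/ and viewed, at most 14 in all, crops included, and the job is handed in when it is done.

Besides the shell and the picture viewer there is one more tool, called after ">>>" as name(argument=value, ...) on one line, values as JSON. move_arm: Moves the arm, as the interface text tells. Its arguments: {"type":"object","properties":{"steps":{"type":"array","items":{"type":"object","properties":{"dx":{"type":"number"},"dy":{"type":"number"},"dz":{"type":"number"},"spin":{"type":"number"}}}},"claw":{"type":"number"},"squeeze":{"type":"number"}},"required":["steps"]}

```bash
mkdir -p pics; python3 - <<'E'
from bench import telemetry, imaging, r
import cv2, pickle
s=telemetry.read_state(); print({k:s[k] for k in("time","ee_pos","eef_rot","width","ft_force")}, r.tips_ahead)
d={}
for n in("top","side"):
    c=imaging.camera(n); d[n]=c; cv2.imwrite(f"pics/{n}0.png",c["img"][:,:,::-1])
    print(n,c["camera_matrix"],c["D"],c["R"],c["t"])
pickle.dump(d,open("c0.pkl","wb"))
E
```

```text
{'time': 0.0, 'ee_pos': array([0.21002799, 0.58851582, 0.40393099]), 'eef_rot': array([ 1.70565132e-01,  9.85346131e-01, -7.27116160e-04, -9.15871354e-05]), 'width': 0.08701350359184624, 'ft_force': array([ 1.02470338, -0.33525376,  0.10872418])} 0.1822
top [[432.71633436   0.         286.39352545]
 [  0.         432.71633436 211.69700851]
 [  0.           0.           1.        ]] [-0.10930937  0.          0.          0.          0.        ] [[ 0.01060056 -0.99993969  0.00287283]
 [-0.99849314 -0.01073984 -0.05381539]
 [ 0.053843   -0.00229803 -0.99854677]] [-0.09716868  0.58756413  1.09917326]
side [[411.14656542   0.         274.73620826]
 [  0.         411.14656542 215.71500616]
 [  0.           0.           1.        ]] [-0.09521414  0.          0.          0.          0.        ] [[ 0.70881649 -0.70534571 -0.00816205]
 [-0.37544715 -0.3674483  -0.85089434]
 [ 0.59717554  0.60619236 -0.52527345]] [-0.49135868  0.2786728   0.79146854]
```

View pics/top0.png

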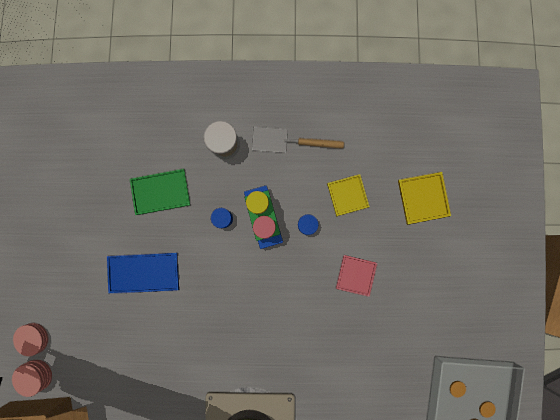

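View pics/side0.png

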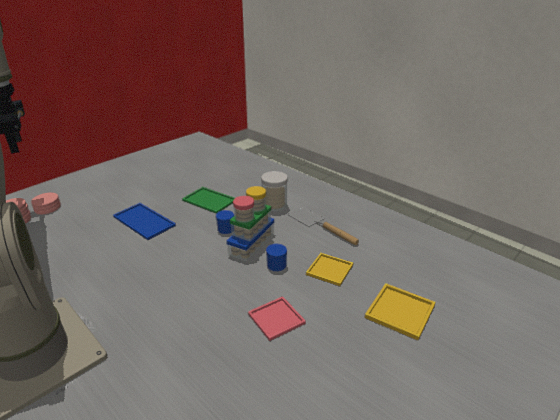

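The top view shows the stack at about (262,217), with yellow and pink lids at (257,203) and (264,228). The decoy blue pots are at (222,218) and (308,225). The trays are green (160,192), blue (143,273), small yellow (348,195), large yellow (425,198, a decoy) and pink (356,275). The jar is at (221,138) and the spatula at about (300,142).

```bash
cat > h.py <<'E'
import cv2, numpy as np
from scipy.spatial.transform import Rotation as Ro
HUE={"pink":[(170,180),(0,6)],"yellow":[(20,34)],"green":[(50,75)],"blue":[(105,125)]}
def blobs(c,col,zs,amin=40,smin=90):
    h=cv2.cvtColor(c["img"],cv2.COLOR_RGB2HSV)
    m=np.zeros(h.shape[:2],np.uint8)
    for a,b in HUE[col]: m|=cv2.inRange(h,(a,smin,50),(b,255,255))
    m=cv2.morphologyEx(m,cv2.MORPH_CLOSE,np.ones((3,3)))
    out=[]
    for k in cv2.findContours(m,cv2.RETR_EXTERNAL,cv2.CHAIN_APPROX_NONE)[0]:
        A=cv2.contourArea(k)
        if A<amin: continue
        p=k.reshape(-1,2).astype(float)
        for z in zs:
            w=topoint(c,p,z); (x,y),(a,b),t=cv2.minAreaRect((w[:,:2]*1000).astype(np.float32))
            if a<b: a,b,t=b,a,t+90
            out.append((col,p.mean(0).round(0),z,round(x),round(y),round(a),round(b),"ang",round((t+90)%180-90,1)))
    return out
def topoint(c,p,z):
    u=cv2.undistortPoints(np.float64(p).reshape(-1,1,2),c["camera_matrix"],np.array(c["D"]))[:,0]
    R,t=c["R"],c["t"]; d=np.c_[u,np.ones(len(u))]@R; o=-R.T@t
    return o+d*((z-o[2])/d[:,2])[:,None]
def yaw(q):
    M=Ro.from_quat(q).as_matrix(); return M
def rel(s,tgt,ang=None):
    """tool-frame shift in cm to bring grasp point over world tgt (xyz of grasp); ang: wanted world deg of closing line"""
    M=Ro.from_quat(s["eef_rot"]).as_matrix(); g=np.array(s["ee_pos"])+M[:,2]*.164
    print("grasp",(g*1000).round(1),"closing ang",np.degrees(np.arctan2(M[1,1],M[0,1])).round(1),"tilt",np.degrees(np.arccos(-M[2,2])).round(2))
    print("tool shift cm",(M.T@(np.array(tgt)-g)*100).round(2))
    if ang is not None:
        a=np.degrees(np.arctan2(M[1,1],M[0,1])); d=-((ang-a+90)%180-90); print("spin rad",np.radians(d).round(3))
E
python3 - <<'E'
import pickle; from h import *
from bench import telemetry
d=pickle.load(open("c0.pkl","rb")); c=d["top"]
for col in HUE:
    for b in blobs(c,col,(.009,.05,.15) if col in("blue",) else (.009,.15)): print(*b)
s=telemetry.read_state()
print(np.array(s["joint_positions"]).round(3)); print(topoint(c,[(221,138),(257,203),(264,228)],.15)); rel(s,(.5,0,.2),0)
E
```

```text
pink [ 31. 377.] 0.009 133 593 121 86 ang -61.7
pink [ 31. 377.] 0.15 183 507 106 75 ang -61.7
pink [ 30. 339.] 0.009 238 594 103 83 ang -67.4
pink [ 30. 339.] 0.15 275 508 90 72 ang -67.4
pink [356. 275.] 0.009 426 -273 89 89 ang 77.3
pink [356. 275.] 0.15 439 -250 78 78 ang 77.3
pink [264. 227.] 0.009 549 -32 57 54 ang 0.7
pink [264. 227.] 0.15 546 -39 50 48 ang 0.7
yellow [257. 202.] 0.009 613 -14 57 57 ang 0.6
yellow [257. 202.] 0.15 603 -24 50 50 ang 0.6
yellow [348. 195.] 0.009 635 -251 91 91 ang -73.9
yellow [348. 195.] 0.15 622 -230 80 79 ang -73.9
yellow [424. 198.] 0.009 630 -453 123 121 ang -78.9
yellow [424. 198.] 0.15 617 -407 108 105 ang -78.9
green [266. 214.] 0.009 580 -28 118 65 ang 16.2
green [266. 214.] 0.15 573 -35 103 56 ang 16.2
green [159. 192.] 0.009 638 243 148 98 ang -79.0
green [159. 192.] 0.15 624 202 130 86 ang -79.0
blue [142. 273.] 0.009 425 285 188 98 ang -86.2
blue [142. 273.] 0.05 429 271 181 94 ang -86.2
blue [142. 273.] 0.15 438 238 164 86 ang -86.2
blue [270. 241.] 0.009 512 -50 62 22 ang -73.4
blue [270. 241.] 0.05 512 -51 60 22 ang -73.4
blue [270. 241.] 0.15 514 -54 54 20 ang -73.4
blue [308. 224.] 0.009 556 -146 51 51 ang -44.5
blue [308. 224.] 0.05 555 -144 49 49 ang -44.5
blue [308. 224.] 0.15 553 -139 45 45 ang -44.5
blue [221. 218.] 0.009 572 78 55 49 ang -89.3
blue [221. 218.] 0.05 570 71 53 48 ang -89.3
blue [221. 218.] 0.15 567 57 48 43 ang -89.3
blue [255. 190.] 0.009 644 -10 62 13 ang -73.4
blue [255. 190.] 0.05 639 -12 60 12 ang -73.4
blue [255. 190.] 0.15 629 -19 54 11 ang -73.4
[-1.251  0.333 -0.065  1.461  0.022  1.35  -0.089]
[[ 0.74947295  0.06162522  0.15      ]
 [ 0.60039364 -0.02364825  0.15      ]
 [ 0.54385166 -0.04030014  0.15      ]]
grasp [210.  588.3 240. ] closing ang 70.4 tilt 0.08
tool shift cm [-47.09 -45.65   4.06]
spin rad 1.228
```

>>> move_arm(steps=[{"dx": -3, "dy": -2.7}, {"dx": -3.5, "dy": -3.2}, {"dx": -3.5, "dy": -3.2}, {"dx": -3.5, "dy": -3.2}, {"dx": -3.5, "dy": -3.2}, {"dx": -3.5, "dy": -3.2}, {"dx": -3.5, "dy": -3.2}, {"dx": -3.5, "dy": -3.2}, {"dx": -3.5, "dy": -3.2}, {"dx": -3.5, "dy": -3.2}, {"dx": -3.5, "dy": -3.2}, {"dx": -3.5, "dy": -3.2}], claw=8.7, squeeze=15)

```text
$.steps[0]: bad value
```

>>> move_arm(steps=[{"spin": -0.14}, {"spin": -0.14}, {"spin": -0.14}, {"spin": -0.14}, {"spin": -0.07}, {}])

```text
$.steps[0]: bad value
```

```bash
python3 - <<'E'
from h import *
from bench import telemetry
rel(telemetry.read_state(),(.545,-.04,.24),-73.5)
E
```

```text
grasp [210.  588.3 240. ] closing ang 70.4 tilt 0.08
tool shift cm [-52.67 -47.91   0.07]
spin rad -0.631
```

>>> move_arm(steps=[{"dx": -3, "dy": -2.7, "dz": 0, "spin": 0}, {"dx": -3.5, "dy": -3.2, "dz": 0, "spin": 0}, {"dx": -3.5, "dy": -3.2, "dz": 0, "spin": 0}, {"dx": -3.5, "dy": -3.2, "dz": 0, "spin": 0}, {"dx": -3.5, "dy": -3.2, "dz": 0, "spin": 0}, {"dx": -3.5, "dy": -3.2, "dz": 0, "spin": 0}, {"dx": -3.5, "dy": -3.2, "dz": 0, "spin": 0}, {"dx": -3.5, "dy": -3.2, "dz": 0, "spin": 0}, {"dx": -3.5, "dy": -3.2, "dz": 0, "spin": 0}, {"dx": -3.5, "dy": -3.2, "dz": 0, "spin": 0}, {"dx": -3.5, "dy": -3.2, "dz": 0, "spin": 0}, {"dx": -3.5, "dy": -3.2, "dz": 0, "spin": 0}], claw=8.7, squeeze=15)

```text
time: 1.3
ee_pos: [0.4739, 0.0902, 0.4047]
eef_rot: [0.17, 0.985, 0.0, 0.0]
ft_force: [0.8, 0.4, -0.1]
width: 0.0866
grip_force: 0.0
```

>>> move_arm(steps=[{"dx": 0, "dy": 0, "dz": 0, "spin": -0.14}, {"dx": 0, "dy": 0, "dz": 0, "spin": -0.14}, {"dx": 0, "dy": 0, "dz": 0, "spin": -0.14}, {"dx": 0, "dy": 0, "dz": 0, "spin": -0.14}, {"dx": 0, "dy": 0, "dz": 0, "spin": -0.07}, {"dx": 0, "dy": 0, "dz": 0, "spin": 0}])

```text
time: 1.9
ee_pos: [0.4734, 0.0922, 0.4045]
eef_rot: [-0.144, 0.99, -0.0, -0.0]
ft_force: [0.1, 0.2, 0.4]
width: 0.0866
grip_force: 0.0
```

```bash
python3 - <<'E'
from h import *
from bench import telemetry
rel(telemetry.read_state(),(.545,-.04,.24),-73.5)
E
```

```text
grasp [473.3  92.2 240.5] closing ang 106.5 tilt 0.03
tool shift cm [ -3.11 -14.71   0.05]
spin rad 0.0
```

>>> move_arm(steps=[{"dx": -1, "dy": -4, "dz": 0, "spin": 0}, {"dx": -1, "dy": -4, "dz": 0, "spin": 0}, {"dx": -1, "dy": -4, "dz": 0, "spin": 0}, {"dx": -0.1, "dy": -2.7, "dz": 0, "spin": 0}, {"dx": 0, "dy": 0, "dz": 0, "spin": 0}, {"dx": 0, "dy": 0, "dz": 3, "spin": 0}, {"dx": 0, "dy": 0, "dz": 3, "spin": 0}, {"dx": 0, "dy": 0, "dz": 0, "spin": 0}])

```text
time: 2.7
ee_pos: [0.5435, -0.0389, 0.3412]
eef_rot: [-0.143, 0.99, 0.0, -0.003]
ft_force: [-0.2, -0.5, 0.8]
width: 0.0869
grip_force: 0.0
```

```bash
python3 - <<'E'
from h import *
from bench import telemetry,imaging
c=imaging.camera("side"); cv2.imwrite("pics/s1.png",cv2.resize(c["img"][130:290,170:330,::-1],None,fx=3.5,fy=3.5))
rel(telemetry.read_state(),(.545,-.04,.132),-73.5)
E
```

```text
grasp [543.7 -39.2 179.6] closing ang 106.4 tilt 0.2
tool shift cm [-0.12 -0.12  4.76]
spin rad -0.001
```

View pics/s1.png

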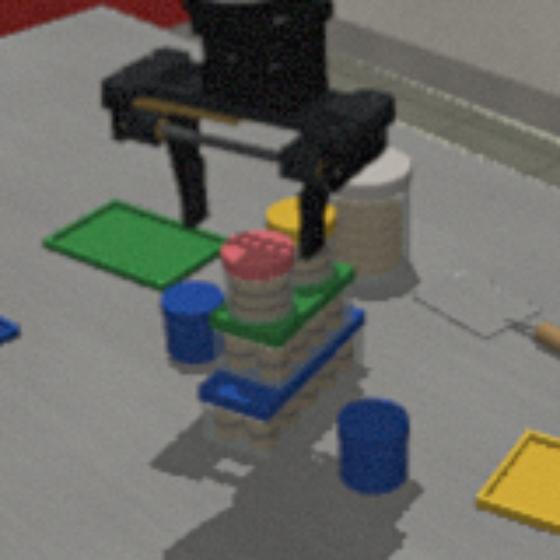

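The crop shows the pink lid at about (258,255) below the two fingertips, which sit at (195,215) and (312,245), so the fingers straddle it. I'll go down and grip.

>>> move_arm(steps=[{"dx": 0, "dy": 0, "dz": 2, "spin": 0}, {"dx": 0, "dy": 0, "dz": 2, "spin": 0}, {"dx": 0, "dy": 0, "dz": 0.7, "spin": 0}, {"dx": 0, "dy": 0, "dz": 0, "spin": 0}])

```text
time: 3.15
ee_pos: [0.545, -0.0397, 0.2983]
eef_rot: [-0.143, 0.99, 0.0, -0.0]
ft_force: [-0.9, 0.6, -0.4]
width: 0.087
grip_force: 0.0
```

>>> move_arm(steps=[{"dx": 0, "dy": 0, "dz": 0, "spin": 0}, {"dx": 0, "dy": 0, "dz": 0, "spin": 0}, {"dx": 0, "dy": 0, "dz": 0, "spin": 0}, {"dx": 0, "dy": 0, "dz": 0, "spin": 0}, {"dx": 0, "dy": 0, "dz": 0, "spin": 0}, {"dx": 0, "dy": 0, "dz": 0, "spin": 0}], claw=4, squeeze=12)

```text
time: 3.75
ee_pos: [0.5449, -0.04, 0.2979]
eef_rot: [-0.143, 0.99, 0.0, 0.0]
ft_force: [-0.8, 0.3, 1.3]
width: 0.0517
grip_force: 12.0
```

>>> move_arm(steps=[{"dx": 0, "dy": 0, "dz": -1, "spin": 0}, {"dx": 0, "dy": 0, "dz": -2, "spin": 0}, {"dx": 0, "dy": 0, "dz": -3, "spin": 0}, {"dx": 0, "dy": 0, "dz": -3, "spin": 0}, {"dx": 0, "dy": 0, "dz": 0, "spin": 0}])

```text
time: 4.25
ee_pos: [0.5457, -0.0405, 0.3924]
eef_rot: [-0.143, 0.99, -0.0, 0.003]
ft_force: [0.8, 0.5, -0.6]
width: 0.0515
grip_force: 12.0
```

```bash
python3 - <<'E'
from h import *
from bench import telemetry,imaging
rel(telemetry.read_state(),(.426,-.273,.22))
E
```

```text
grasp [546.8 -40.3 228.4] closing ang 106.4 tilt 0.38
tool shift cm [ 18.17 -18.9    0.74]
```

>>> move_arm(steps=[{"dx": 1.5, "dy": -1.6, "dz": 0, "spin": 0}, {"dx": 2.5, "dy": -2.6, "dz": 0, "spin": 0}, {"dx": 2.5, "dy": -2.6, "dz": 0, "spin": 0}, {"dx": 2.5, "dy": -2.6, "dz": 0, "spin": 0}, {"dx": 2.5, "dy": -2.6, "dz": 0, "spin": 0}, {"dx": 2.5, "dy": -2.6, "dz": 0, "spin": 0}, {"dx": 2.5, "dy": -2.6, "dz": 0, "spin": 0}, {"dx": 1.6, "dy": -1.7, "dz": 0, "spin": 0}, {"dx": 0, "dy": 0, "dz": 4, "spin": 0}, {"dx": 0, "dy": 0, "dz": 4, "spin": 0}, {"dx": 0, "dy": 0, "dz": 4, "spin": 0}, {"dx": 0, "dy": 0, "dz": 0, "spin": 0}])

```text
time: 5.45
ee_pos: [0.4231, -0.2714, 0.2637]
eef_rot: [-0.143, 0.99, 0.002, -0.004]
ft_force: [-1.0, -0.6, -0.8]
width: 0.051
grip_force: 12.0
```

```bash
python3 - <<'E'
from h import *
from bench import telemetry,imaging
rel(telemetry.read_state(),(.426,-.273,.038))
E
```

```text
grasp [ 421.8 -271.    99.7] closing ang 106.4 tilt 0.47
tool shift cm [-0.39 -0.34  6.17]
```

>>> move_arm(steps=[{"dx": -0.2, "dy": -0.2, "dz": 2, "spin": 0}, {"dx": 0, "dy": 0, "dz": 2, "spin": 0}, {"dx": 0, "dy": 0, "dz": 1.3, "spin": 0}, {"dx": 0, "dy": 0, "dz": 0, "spin": 0}, {"dx": 0, "dy": 0, "dz": 0, "spin": 0}])

```text
time: 5.95
ee_pos: [0.4277, -0.2742, 0.2159]
eef_rot: [-0.143, 0.99, -0.0, 0.0]
ft_force: [0.4, 0.3, 0.3]
width: 0.0516
grip_force: 12.0
```

```bash
python3 - <<'E'
from h import *
from bench import telemetry,imaging
rel(telemetry.read_state(),(.426,-.273,.0375))
E
```

```text
grasp [ 427.8 -274.2   51.9] closing ang 106.4 tilt 0.06
tool shift cm [0.14 0.17 1.44]
```

>>> move_arm(steps=[{"dx": 0.1, "dy": 0.1, "dz": 0.6, "spin": 0}, {"dx": 0, "dy": 0, "dz": 0.4, "spin": 0}, {"dx": 0, "dy": 0, "dz": 0.2, "spin": 0}, {"dx": 0, "dy": 0, "dz": 0.1, "spin": 0}, {"dx": 0, "dy": 0, "dz": 0.1, "spin": 0}, {"dx": 0, "dy": 0, "dz": 0, "spin": 0}, {"dx": 0, "dy": 0, "dz": 0, "spin": 0}])

```text
time: 6.65
ee_pos: [0.4261, -0.2733, 0.2008]
eef_rot: [-0.143, 0.99, 0.0, 0.0]
ft_force: [-0.4, 0.2, 2.0]
width: 0.0518
grip_force: 12.0
```

```bash
python3 - <<'E'
from h import *
from bench import telemetry,imaging
rel(telemetry.read_state(),(.426,-.273,.0375))
E
```

```text
grasp [ 426.2 -273.3   36.8] closing ang 106.5 tilt 0.01
tool shift cm [ 0.01  0.03 -0.07]
```

>>> move_arm(steps=[{"dx": 0, "dy": 0, "dz": 0, "spin": 0}, {"dx": 0, "dy": 0, "dz": 0, "spin": 0}, {"dx": 0, "dy": 0, "dz": 0, "spin": 0}, {"dx": 0, "dy": 0, "dz": 0, "spin": 0}, {"dx": 0, "dy": 0, "dz": 0, "spin": 0}, {"dx": 0, "dy": 0, "dz": 0, "spin": 0}, {"dx": 0, "dy": 0, "dz": -2, "spin": 0}, {"dx": 0, "dy": 0, "dz": -4, "spin": 0}, {"dx": 0, "dy": 0, "dz": -5, "spin": 0}, {"dx": 0, "dy": 0, "dz": -5, "spin": 0}, {"dx": 0, "dy": 0, "dz": -4, "spin": 0}, {"dx": 0, "dy": 0, "dz": 0, "spin": 0}], claw=8.7)

```text
time: 7.85
ee_pos: [0.4268, -0.2743, 0.4061]
eef_rot: [-0.143, 0.99, -0.002, 0.004]
ft_force: [0.9, 1.0, -0.7]
width: 0.0871
grip_force: 0.0
```

```bash
python3 - <<'E'
from h import *
from bench import telemetry,imaging
s=telemetry.read_state()
rel(s,(.602,-.024,.132))
d={n:imaging.camera(n) for n in("top","side")}
for b in blobs(d["top"],"yellow",(.15,))+blobs(d["top"],"green",(.1,))+blobs(d["top"],"pink",(.009,.05,)): print(*b)
cv2.imwrite("pics/p1.png",np.vstack([d[n]["img"][130:330,160:460,::-1] for n in d]))
E
```

```text
grasp [ 428.1 -274.6  242.1] closing ang 106.4 tilt 0.5
tool shift cm [-23.68  19.16  11.11]
yellow [257. 202.] 0.15 603 -24 50 50 ang 0.6
yellow [348. 195.] 0.15 622 -230 80 79 ang -73.9
yellow [424. 198.] 0.15 617 -407 108 106 ang -78.8
green [265. 217.] 0.1 575 -32 108 59 ang 16.1
green [159. 192.] 0.1 629 216 136 90 ang -79.0
pink [ 31. 377.] 0.009 133 593 121 86 ang -61.7
pink [ 31. 377.] 0.05 148 568 117 83 ang -61.7
pink [ 30. 339.] 0.009 239 594 101 83 ang -62.5
pink [ 30. 339.] 0.05 249 569 98 80 ang -62.5
pink [365. 290.] 0.009 388 -294 37 26 ang -89.8
pink [365. 290.] 0.05 393 -286 35 25 ang -89.8
pink [355. 268.] 0.009 435 -275 89 71 ang 77.0
pink [355. 268.] 0.05 439 -268 86 68 ang 77.0
```

View pics/p1.png

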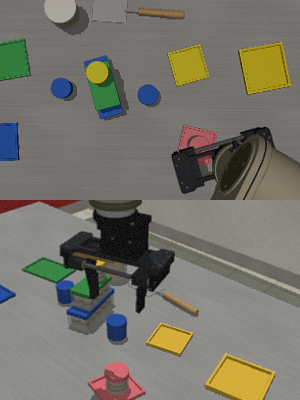

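In the side view the pink pot stands upright in the pink tray, at crop (117,375). The stack still holds the yellow pot, with its lid at (97,72) in the top part. Next is the yellow pot.

>>> move_arm(steps=[{"dx": -1.6, "dy": 1.3, "dz": 0, "spin": 0}, {"dx": -3, "dy": 2.4, "dz": 0, "spin": 0}, {"dx": -3, "dy": 2.4, "dz": 0, "spin": 0}, {"dx": -3, "dy": 2.4, "dz": 0, "spin": 0}, {"dx": -3, "dy": 2.4, "dz": 0, "spin": 0}, {"dx": -3, "dy": 2.4, "dz": 0, "spin": 0}, {"dx": -3, "dy": 2.4, "dz": 0, "spin": 0}, {"dx": -3, "dy": 2.4, "dz": 0, "spin": 0}, {"dx": -1, "dy": 1, "dz": 0, "spin": 0}, {"dx": 0, "dy": 0, "dz": 3, "spin": 0}, {"dx": 0, "dy": 0, "dz": 3, "spin": 0}, {"dx": 0, "dy": 0, "dz": 0, "spin": 0}])

```text
time: 9.15
ee_pos: [0.5967, -0.0233, 0.3357]
eef_rot: [-0.143, 0.99, 0.0, -0.004]
ft_force: [-0.4, 0.1, -0.2]
width: 0.0872
grip_force: 0.0
```

```bash
python3 - <<'E'
from h import *
from bench import telemetry,imaging
rel(telemetry.read_state(),(.602,-.024,.133),106.5)
E
```

```text
grasp [595.2 -23.5 171.7] closing ang 106.4 tilt 0.5
tool shift cm [-0.67 -0.24  3.86]
spin rad -0.001
```

>>> move_arm(steps=[{"dx": -0.3, "dy": 0, "dz": 0, "spin": 0}, {"dx": 0, "dy": 0, "dz": 2, "spin": 0}, {"dx": 0, "dy": 0, "dz": 1.5, "spin": 0}, {"dx": 0, "dy": 0, "dz": 0, "spin": 0}, {"dx": 0, "dy": 0, "dz": 0, "spin": 0}])

```text
time: 9.65
ee_pos: [0.6014, -0.0225, 0.3064]
eef_rot: [-0.143, 0.99, -0.0, 0.0]
ft_force: [0.1, -0.0, 0.5]
width: 0.0869
grip_force: 0.0
```

```bash
python3 - <<'E'
from h import *
from bench import telemetry,imaging
rel(telemetry.read_state(),(.602,-.024,.133),106.5)
E
```

```text
grasp [601.4 -22.5 142.4] closing ang 106.4 tilt 0.02
tool shift cm [-0.01 -0.16  0.94]
spin rad -0.001
```

>>> move_arm(steps=[{"dx": 0, "dy": -0.1, "dz": 0.9, "spin": 0}, {"dx": 0, "dy": 0, "dz": 0, "spin": 0}, {"dx": 0, "dy": 0, "dz": 0, "spin": 0}])

```text
time: 9.95
ee_pos: [0.6015, -0.0234, 0.2968]
eef_rot: [-0.143, 0.99, 0.0, -0.0]
ft_force: [-0.3, -0.1, -0.0]
width: 0.0871
grip_force: 0.0
```

>>> move_arm(steps=[{"dx": 0, "dy": 0, "dz": 0, "spin": 0}, {"dx": 0, "dy": 0, "dz": 0, "spin": 0}, {"dx": 0, "dy": 0, "dz": 0, "spin": 0}, {"dx": 0, "dy": 0, "dz": 0, "spin": 0}, {"dx": 0, "dy": 0, "dz": 0, "spin": 0}, {"dx": 0, "dy": 0, "dz": 0, "spin": 0}], claw=4, squeeze=12)

```text
time: 10.55
ee_pos: [0.6015, -0.0233, 0.2968]
eef_rot: [-0.143, 0.99, 0.0, 0.0]
ft_force: [0.9, 0.7, 0.4]
width: 0.0516
grip_force: 12.0
```

>>> move_arm(steps=[{"dx": 0, "dy": 0, "dz": -1, "spin": 0}, {"dx": 0, "dy": 0, "dz": -2, "spin": 0}, {"dx": 0, "dy": 0, "dz": -3, "spin": 0}, {"dx": 0, "dy": 0, "dz": -3, "spin": 0}, {"dx": 0, "dy": 0, "dz": 0, "spin": 0}])

```text
time: 11.05
ee_pos: [0.6023, -0.0238, 0.3917]
eef_rot: [-0.143, 0.99, -0.0, 0.003]
ft_force: [-0.4, -0.2, -0.6]
width: 0.0521
grip_force: 12.0
```

```bash
python3 - <<'E'
from h import *
from bench import telemetry,imaging
rel(telemetry.read_state(),(.635,-.251,.22))
E
```

```text
grasp [603.4 -23.7 227.7] closing ang 106.4 tilt 0.4
tool shift cm [  3.4  -22.7    0.77]
```

>>> move_arm(steps=[{"dx": 0.3, "dy": -2, "dz": 0, "spin": 0}, {"dx": 0.5, "dy": -3.5, "dz": 0, "spin": 0}, {"dx": 0.5, "dy": -3.5, "dz": 0, "spin": 0}, {"dx": 0.5, "dy": -3.5, "dz": 0, "spin": 0}, {"dx": 0.5, "dy": -3.5, "dz": 0, "spin": 0}, {"dx": 0.5, "dy": -3.5, "dz": 0, "spin": 0}, {"dx": 0.5, "dy": -3.1, "dz": 0, "spin": 0}, {"dx": 0, "dy": 0, "dz": 4, "spin": 0}, {"dx": 0, "dy": 0, "dz": 4, "spin": 0}, {"dx": 0, "dy": 0, "dz": 4, "spin": 0}, {"dx": 0, "dy": 0, "dz": 3, "spin": 0}, {"dx": 0, "dy": 0, "dz": 0, "spin": 0}])

```text
time: 12.25
ee_pos: [0.6323, -0.2483, 0.2317]
eef_rot: [-0.143, 0.99, 0.002, -0.004]
ft_force: [-0.2, 0.4, -1.0]
width: 0.0521
grip_force: 12.0
```

>>> move_arm(steps=[{"dx": 0, "dy": 0, "dz": 0, "spin": 0}, {"dx": 0, "dy": 0, "dz": 0, "spin": 0}])

```text
time: 12.45
ee_pos: [0.6345, -0.2498, 0.2391]
eef_rot: [-0.143, 0.99, -0.001, 0.001]
ft_force: [-0.1, 1.2, 0.1]
width: 0.0515
grip_force: 12.0
```

```bash
python3 - <<'E'
from h import *
from bench import telemetry,imaging
rel(telemetry.read_state(),(.635,-.251,.0358))
E
```

```text
grasp [ 635.  -250.    75.1] closing ang 106.5 tilt 0.18
tool shift cm [ 0.04 -0.09  3.93]
```

>>> move_arm(steps=[{"dx": 0, "dy": -0.1, "dz": 1.5, "spin": 0}, {"dx": 0, "dy": 0, "dz": 1, "spin": 0}, {"dx": 0, "dy": 0, "dz": 0.6, "spin": 0}, {"dx": 0, "dy": 0, "dz": 0.3, "spin": 0}, {"dx": 0, "dy": 0, "dz": 0.2, "spin": 0}, {"dx": 0, "dy": 0, "dz": 0, "spin": 0}, {"dx": 0, "dy": 0, "dz": 0, "spin": 0}])

```text
time: 13.15
ee_pos: [0.6343, -0.2504, 0.201]
eef_rot: [-0.143, 0.99, -0.0, 0.0]
ft_force: [0.4, -0.4, -1.6]
width: 0.0518
grip_force: 12.0
```

```bash
python3 - <<'E'
from h import *
from bench import telemetry,imaging
rel(telemetry.read_state(),(.635,-.251,.0358))
E
```

```text
grasp [ 634.3 -250.4   37. ] closing ang 106.5 tilt 0.03
tool shift cm [-0.05 -0.08  0.12]
```

Another 1 mm down, then release and rise.

>>> move_arm(steps=[{"dx": 0, "dy": 0, "dz": 0.1, "spin": 0}, {"dx": 0, "dy": 0, "dz": 0.05, "spin": 0}, {"dx": 0, "dy": 0, "dz": 0, "spin": 0}])

```text
time: 13.45
ee_pos: [0.6343, -0.2504, 0.1998]
eef_rot: [-0.143, 0.99, -0.0, 0.0]
ft_force: [-1.3, 0.6, 3.8]
width: 0.0514
grip_force: 12.0
```

>>> move_arm(steps=[{"dx": 0, "dy": 0, "dz": 0, "spin": 0}, {"dx": 0, "dy": 0, "dz": 0, "spin": 0}, {"dx": 0, "dy": 0, "dz": 0, "spin": 0}, {"dx": 0, "dy": 0, "dz": 0, "spin": 0}, {"dx": 0, "dy": 0, "dz": 0, "spin": 0}, {"dx": 0, "dy": 0, "dz": 0, "spin": 0}, {"dx": 0, "dy": 0, "dz": -2, "spin": 0}, {"dx": 0, "dy": 0, "dz": -4, "spin": 0}, {"dx": 0, "dy": 0, "dz": -4, "spin": 0}, {"dx": 0, "dy": 0, "dz": -4, "spin": 0}, {"dx": 0, "dy": 0, "dz": 0, "spin": 0}, {"dx": 0, "dy": 0, "dz": 0, "spin": 0}], claw=8.7)

```text
time: 14.65
ee_pos: [0.6342, -0.2504, 0.3401]
eef_rot: [-0.143, 0.99, -0.0, 0.001]
ft_force: [0.0, -0.0, -1.1]
width: 0.0872
grip_force: 0.0
```

```bash
python3 - <<'E'
from h import *
from bench import telemetry,imaging
s=telemetry.read_state()
c=imaging.camera("top")
for b in blobs(c,"green",(.1,))+blobs(c,"blue",(.05,)): print(*b)
rel(s,(.574,-.032,.18),106.2)
cv2.imwrite("pics/p2.png",c["img"][130:330,160:460,::-1])
E
```

```text
green [262. 215.] 0.1 575 -32 108 59 ang 15.9
green [159. 192.] 0.1 629 216 136 90 ang -79.0
blue [142. 273.] 0.05 429 271 181 94 ang -86.2
blue [270. 241.] 0.05 512 -51 59 22 ang -73.4
blue [308. 224.] 0.05 555 -144 49 49 ang -44.5
blue [222. 218.] 0.05 570 71 53 48 ang -89.3
blue [255. 190.] 0.05 639 -12 60 12 ang -73.4
grasp [ 634.5 -250.5  176.1] closing ang 106.5 tilt 0.11
tool shift cm [-0.38 22.67 -0.4 ]
spin rad 0.004
```

View pics/p2.png

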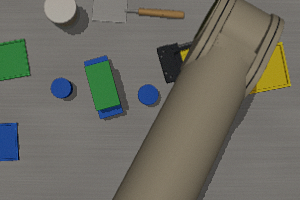

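The green tub's lid is clear at crop (103,86), centred on (575,-32) mm at 16°. The arm hides the yellow tray for now.

>>> move_arm(steps=[{"dx": 0, "dy": 2, "dz": 0, "spin": 0}, {"dx": 0, "dy": 4, "dz": 0, "spin": 0}, {"dx": 0, "dy": 4, "dz": 0, "spin": 0}, {"dx": 0, "dy": 4, "dz": 0, "spin": 0}, {"dx": 0, "dy": 4, "dz": 0, "spin": 0}, {"dx": -0.2, "dy": 3, "dz": 0, "spin": 0}, {"dx": -0.2, "dy": 1.7, "dz": 0, "spin": 0}, {"dx": 0, "dy": 0, "dz": 0, "spin": 0}, {"dx": 0, "dy": 0, "dz": 2, "spin": 0}, {"dx": 0, "dy": 0, "dz": 2.5, "spin": 0}, {"dx": 0, "dy": 0, "dz": 0, "spin": 0}, {"dx": 0, "dy": 0, "dz": 0, "spin": 0}])

```text
time: 15.9
ee_pos: [0.5736, -0.0324, 0.2939]
eef_rot: [-0.143, 0.99, -0.0, -0.001]
ft_force: [-0.5, 0.8, 1.1]
width: 0.0874
grip_force: 0.0
```

```bash
python3 - <<'E'
from h import *
from bench import telemetry,imaging
rel(telemetry.read_state(),(.575,-.032,.081),106.2)
E
```

```text
grasp [573.3 -32.5 129.9] closing ang 106.4 tilt 0.1
tool shift cm [-0.19  0.    4.89]
spin rad 0.003
```

>>> move_arm(steps=[{"dx": -0.1, "dy": 0, "dz": 2, "spin": 0}, {"dx": 0, "dy": 0, "dz": 2, "spin": 0}, {"dx": 0, "dy": 0, "dz": 0.8, "spin": 0}, {"dx": 0, "dy": 0, "dz": 0, "spin": 0}, {"dx": 0, "dy": 0, "dz": 0, "spin": 0}])

```text
time: 16.4
ee_pos: [0.5751, -0.0315, 0.2474]
eef_rot: [-0.143, 0.99, -0.0, 0.001]
ft_force: [-0.2, -1.0, 0.9]
width: 0.087
grip_force: 0.0
```

>>> move_arm(steps=[{"dx": 0, "dy": 0, "dz": 0, "spin": 0}, {"dx": 0, "dy": 0, "dz": 0, "spin": 0}, {"dx": 0, "dy": 0, "dz": 0, "spin": 0}, {"dx": 0, "dy": 0, "dz": 0, "spin": 0}, {"dx": 0, "dy": 0, "dz": 0, "spin": 0}, {"dx": 0, "dy": 0, "dz": 0, "spin": 0}], claw=4.5, squeeze=25)

```text
time: 17.0
ee_pos: [0.5747, -0.0312, 0.2465]
eef_rot: [-0.143, 0.99, 0.0, 0.0]
ft_force: [-0.4, -0.8, 2.5]
width: 0.06
grip_force: 25.0
```

>>> move_arm(steps=[{"dx": 0, "dy": 0, "dz": -1, "spin": 0}, {"dx": 0, "dy": 0, "dz": -2, "spin": 0}, {"dx": 0, "dy": 0, "dz": -3, "spin": 0}, {"dx": 0, "dy": 0, "dz": -3, "spin": 0}, {"dx": 0, "dy": 0, "dz": 0, "spin": 0}, {"dx": 0, "dy": 0, "dz": 0, "spin": 0}])

```text
time: 17.6
ee_pos: [0.5746, -0.0312, 0.3367]
eef_rot: [-0.143, 0.99, 0.0, 0.0]
ft_force: [-0.2, 1.2, -3.2]
width: 0.0595
grip_force: 25.0
```

```bash
python3 - <<'E'
from h import *
from bench import telemetry,imaging
s=telemetry.read_state()
rel(s,(.638,.243,.17),11); print(np.array(s["joint_positions"]).round(2))
E
```

```text
grasp [574.7 -31.1 172.7] closing ang 106.5 tilt 0.06
tool shift cm [-13.83  24.49   0.29]
spin rad -1.475
[-0.47  0.29  0.54  1.71 -0.16  1.18  1.96]
```

>>> move_arm(steps=[{"dx": 0, "dy": 0, "dz": 0, "spin": 0.07}, {"dx": 0, "dy": 0, "dz": 0, "spin": 0.14}, {"dx": 0, "dy": 0, "dz": 0, "spin": 0.14}, {"dx": 0, "dy": 0, "dz": 0, "spin": 0.14}, {"dx": 0, "dy": 0, "dz": 0, "spin": 0.14}, {"dx": 0, "dy": 0, "dz": 0, "spin": 0.14}, {"dx": 0, "dy": 0, "dz": 0, "spin": 0.14}, {"dx": 0, "dy": 0, "dz": 0, "spin": 0.14}, {"dx": 0, "dy": 0, "dz": 0, "spin": 0.14}, {"dx": 0, "dy": 0, "dz": 0, "spin": 0.14}, {"dx": 0, "dy": 0, "dz": 0, "spin": 0.14}, {"dx": 0, "dy": 0, "dz": 0, "spin": 0.14}])

```text
time: 18.8
ee_pos: [0.5741, -0.0311, 0.3348]
eef_rot: [0.617, 0.787, -0.001, -0.001]
ft_force: [0.3, 0.0, -1.7]
width: 0.0599
grip_force: 25.0
```

>>> move_arm(steps=[{"dx": 0, "dy": 0, "dz": 0, "spin": 0.06}, {"dx": 0, "dy": 0, "dz": 0, "spin": 0}])

```text
time: 19.0
ee_pos: [0.5742, -0.0309, 0.335]
eef_rot: [0.638, 0.77, -0.001, -0.001]
ft_force: [0.7, -0.1, -2.0]
width: 0.0603
grip_force: 25.0
```

```bash
python3 - <<'E'
from h import *
from bench import telemetry,imaging
s=telemetry.read_state()
rel(s,(.638,.243,.17),11); print(np.array(s["joint_positions"]).round(2))
E
```

```text
grasp [573.8 -31.  171. ] closing ang 10.7 tilt 0.13
tool shift cm [25.73 11.41  0.07]
spin rad -0.005
[-0.69  0.34  0.81  1.72 -0.27  1.19  0.38]
```

>>> move_arm(steps=[{"dx": 1.7, "dy": 0.7, "dz": 0, "spin": 0}, {"dx": 3, "dy": 1.3, "dz": 0, "spin": 0}, {"dx": 3, "dy": 1.3, "dz": 0, "spin": 0}, {"dx": 3, "dy": 1.4, "dz": 0, "spin": 0}, {"dx": 3, "dy": 1.4, "dz": 0, "spin": 0}, {"dx": 3, "dy": 1.3, "dz": 0, "spin": 0}, {"dx": 3, "dy": 1.3, "dz": 0, "spin": 0}, {"dx": 3, "dy": 1.3, "dz": 0, "spin": 0}, {"dx": 3, "dy": 1.4, "dz": 0, "spin": 0}, {"dx": 0, "dy": 0, "dz": 0, "spin": 0}, {"dx": 0, "dy": 0, "dz": 0, "spin": 0}])

```text
time: 20.1
ee_pos: [0.6383, 0.2433, 0.3349]
eef_rot: [0.636, 0.771, -0.001, -0.0]
ft_force: [-0.4, -0.6, -2.5]
width: 0.0601
grip_force: 25.0
```

>>> move_arm(steps=[{"dx": 0, "dy": 0, "dz": 3, "spin": 0}, {"dx": 0, "dy": 0, "dz": 3, "spin": 0}, {"dx": 0, "dy": 0, "dz": 3, "spin": 0}, {"dx": 0, "dy": 0, "dz": 1.5, "spin": 0}, {"dx": 0, "dy": 0, "dz": 0, "spin": 0}, {"dx": 0, "dy": 0, "dz": 0, "spin": 0}])

```text
time: 20.7
ee_pos: [0.639, 0.242, 0.2323]
eef_rot: [0.638, 0.77, 0.0, 0.0]
ft_force: [0.3, -0.0, -1.6]
width: 0.0598
grip_force: 25.0
```

```bash
python3 - <<'E'
from h import *
from bench import telemetry,imaging
s=telemetry.read_state()
rel(s,(.638,.243,.0355),11); print(np.array(s["joint_positions"]).round(2))
E
```

```text
grasp [639.2 242.   68.3] closing ang 10.7 tilt 0.05
tool shift cm [ 0.12 -0.1   3.28]
spin rad -0.004
[-0.87  0.67  0.65  1.5  -0.43  1.11  0.05]
```

>>> move_arm(steps=[{"dx": 0.1, "dy": -0.1, "dz": 1.2, "spin": 0}, {"dx": 0, "dy": 0, "dz": 0.9, "spin": 0}, {"dx": 0, "dy": 0, "dz": 0.6, "spin": 0}, {"dx": 0, "dy": 0, "dz": 0.3, "spin": 0}, {"dx": 0, "dy": 0, "dz": 0.1, "spin": 0}, {"dx": 0, "dy": 0, "dz": 0, "spin": 0}, {"dx": 0, "dy": 0, "dz": 0, "spin": 0}])

```text
time: 21.4
ee_pos: [0.6376, 0.2434, 0.2006]
eef_rot: [0.638, 0.77, 0.0, 0.0]
ft_force: [-0.9, -0.3, -1.5]
width: 0.0604
grip_force: 25.0
```

```bash
python3 - <<'E'
from h import *
from bench import telemetry,imaging
s=telemetry.read_state()
rel(s,(.638,.243,.0355),11)
E
```

```text
grasp [637.7 243.4  36.6] closing ang 10.8 tilt 0.03
tool shift cm [-0.05  0.03  0.11]
spin rad -0.004
```

>>> move_arm(steps=[{"dx": 0, "dy": 0, "dz": 0.1, "spin": 0}, {"dx": 0, "dy": 0, "dz": 0.06, "spin": 0}, {"dx": 0, "dy": 0, "dz": 0, "spin": 0}])

```text
time: 21.7
ee_pos: [0.6376, 0.2434, 0.1995]
eef_rot: [0.638, 0.77, 0.0, 0.0]
ft_force: [-1.3, -0.9, 5.1]
width: 0.0599
grip_force: 25.0
```

>>> move_arm(steps=[{"dx": 0, "dy": 0, "dz": 0, "spin": 0}, {"dx": 0, "dy": 0, "dz": 0, "spin": 0}, {"dx": 0, "dy": 0, "dz": 0, "spin": 0}, {"dx": 0, "dy": 0, "dz": 0, "spin": 0}, {"dx": 0, "dy": 0, "dz": 0, "spin": 0}, {"dx": 0, "dy": 0, "dz": 0, "spin": 0}, {"dx": 0, "dy": 0, "dz": -2, "spin": 0}, {"dx": 0, "dy": 0, "dz": -4, "spin": 0}, {"dx": 0, "dy": 0, "dz": -4, "spin": 0}, {"dx": 0, "dy": 0, "dz": -4, "spin": 0}, {"dx": 0, "dy": 0, "dz": 0, "spin": 0}, {"dx": 0, "dy": 0, "dz": 0, "spin": 0}], claw=8.7)

```text
time: 22.9
ee_pos: [0.6376, 0.2433, 0.3395]
eef_rot: [0.638, 0.77, 0.001, 0.0]
ft_force: [-0.2, -0.4, -1.5]
width: 0.087
grip_force: 0.0
```

>>> move_arm(steps=[{"dx": 0, "dy": 0, "dz": 0, "spin": -0.07}, {"dx": 0, "dy": 0, "dz": 0, "spin": -0.14}, {"dx": 0, "dy": 0, "dz": 0, "spin": -0.14}, {"dx": 0, "dy": 0, "dz": 0, "spin": -0.14}, {"dx": 0, "dy": 0, "dz": 0, "spin": -0.14}, {"dx": 0, "dy": 0, "dz": 0, "spin": -0.14}, {"dx": 0, "dy": 0, "dz": 0, "spin": -0.14}, {"dx": 0, "dy": 0, "dz": 0, "spin": -0.14}, {"dx": 0, "dy": 0, "dz": 0, "spin": -0.14}, {"dx": 0, "dy": 0, "dz": 0, "spin": -0.14}, {"dx": 0, "dy": 0, "dz": 0, "spin": -0.14}, {"dx": 0, "dy": 0, "dz": 0, "spin": -0.14}])

```text
time: 24.1
ee_pos: [0.637, 0.2434, 0.3367]
eef_rot: [-0.116, 0.993, -0.0, -0.001]
ft_force: [0.2, -0.6, -0.2]
width: 0.0871
grip_force: 0.0
```

```bash
python3 - <<'E'
from h import *
from bench import telemetry,imaging
s=telemetry.read_state()
c=imaging.camera("top")
for b in blobs(c,"green",(.053,))+blobs(c,"blue",(.009,.05)): print(*b)
rel(s,(.574,-.032,.17),106.2)
cv2.imwrite("pics/p3.png",c["img"][110:350,90:460,::-1])
E
```

```text
green [164. 195.] 0.053 634 230 142 94 ang -79.0
blue [145. 272.] 0.009 426 279 176 98 ang -86.2
blue [145. 272.] 0.05 429 265 169 94 ang -86.2
blue [308. 224.] 0.009 556 -146 51 51 ang -44.5
blue [308. 224.] 0.05 555 -144 49 49 ang -44.5
blue [221. 218.] 0.009 572 77 55 49 ang -89.3
blue [221. 218.] 0.05 570 71 53 48 ang -89.3
blue [263. 217.] 0.009 575 -30 155 62 ang 17.0
blue [263. 217.] 0.05 574 -32 150 60 ang 17.0
grasp [636.6 243.3 172.7] closing ang 103.4 tilt 0.16
tool shift cm [ 12.45 -25.34   0.31]
spin rad -0.05
```

View pics/p3.png

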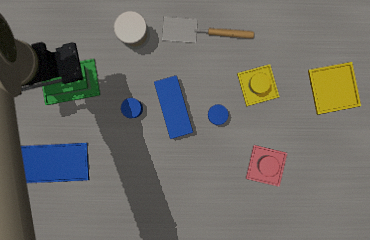

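Both pots stand in their trays at crop (260,83) and (267,165). The green tub is in its tray, partly hidden by the gripper. The blue tub lies free at (174,107), centred on (574,-32) mm at 17°.

>>> move_arm(steps=[{"dx": 0.8, "dy": -1.6, "dz": 0, "spin": -0.06}, {"dx": 1.5, "dy": -3.2, "dz": 0, "spin": 0}, {"dx": 1.5, "dy": -3.2, "dz": 0, "spin": 0}, {"dx": 1.5, "dy": -3.2, "dz": 0, "spin": 0}, {"dx": 1.5, "dy": -3.2, "dz": 0, "spin": 0}, {"dx": 1.5, "dy": -3.2, "dz": 0, "spin": 0}, {"dx": 1.5, "dy": -3.2, "dz": 0, "spin": 0}, {"dx": 0.6, "dy": -3.2, "dz": 0, "spin": 0}, {"dx": 0.5, "dy": -1.6, "dz": 0, "spin": 0}, {"dx": 0, "dy": 0, "dz": 0, "spin": 0}, {"dx": 0, "dy": 0, "dz": 0, "spin": 0}])

```text
time: 25.25
ee_pos: [0.6042, -0.0322, 0.3377]
eef_rot: [-0.142, 0.99, 0.0, -0.001]
ft_force: [0.3, -0.0, -0.4]
width: 0.0869
grip_force: 0.0
```

```bash
python3 - <<'E'
from h import *
from bench import telemetry,imaging
rel(telemetry.read_state(),(.574,-.032,.034),107)
E
```

```text
grasp [603.9 -32.1 173.7] closing ang 106.4 tilt 0.09
tool shift cm [ 2.85  0.84 13.97]
spin rad -0.011
```

>>> move_arm(steps=[{"dx": 1.4, "dy": 0.4, "dz": 0, "spin": -0.01}, {"dx": 1.4, "dy": 0.4, "dz": 0, "spin": 0}, {"dx": 0, "dy": 0, "dz": 0, "spin": 0}, {"dx": 0, "dy": 0, "dz": 3, "spin": 0}, {"dx": 0, "dy": 0, "dz": 3, "spin": 0}, {"dx": 0, "dy": 0, "dz": 2, "spin": 0}, {"dx": 0, "dy": 0, "dz": 0, "spin": 0}, {"dx": 0, "dy": 0, "dz": 0, "spin": 0}])

```text
time: 26.05
ee_pos: [0.5758, -0.0324, 0.2589]
eef_rot: [-0.148, 0.989, 0.0, -0.0]
ft_force: [-0.6, 0.1, 1.2]
width: 0.0867
grip_force: 0.0
```

```bash
python3 - <<'E'
from h import *
from bench import telemetry,imaging
rel(telemetry.read_state(),(.574,-.032,.034),107)
E
```

```text
grasp [575.7 -32.4  94.9] closing ang 107.1 tilt 0.01
tool shift cm [0.15 0.09 6.09]
spin rad 0.001
```

>>> move_arm(steps=[{"dx": 0.1, "dy": 0.1, "dz": 2, "spin": 0}, {"dx": 0, "dy": 0, "dz": 2, "spin": 0}, {"dx": 0, "dy": 0, "dz": 1.4, "spin": 0}, {"dx": 0, "dy": 0, "dz": 0.6, "spin": 0}, {"dx": 0, "dy": 0, "dz": 0, "spin": 0}, {"dx": 0, "dy": 0, "dz": 0, "spin": 0}])

```text
time: 26.65
ee_pos: [0.5745, -0.0325, 0.1995]
eef_rot: [-0.148, 0.989, 0.0, 0.001]
ft_force: [0.9, 0.2, 0.4]
width: 0.0869
grip_force: 0.0
```

>>> move_arm(steps=[{"dx": 0, "dy": 0, "dz": 0, "spin": 0}, {"dx": 0, "dy": 0, "dz": 0, "spin": 0}, {"dx": 0, "dy": 0, "dz": 0, "spin": 0}, {"dx": 0, "dy": 0, "dz": 0, "spin": 0}, {"dx": 0, "dy": 0, "dz": 0, "spin": 0}, {"dx": 0, "dy": 0, "dz": 0, "spin": 0}], claw=4.5, squeeze=30)

```text
time: 27.25
ee_pos: [0.574, -0.0325, 0.1988]
eef_rot: [-0.148, 0.989, 0.0, 0.0]
ft_force: [-0.4, 0.1, 1.3]
width: 0.0599
grip_force: 30.0
```

```bash
python3 - <<'E'
from h import *
from bench import telemetry,imaging
rel(telemetry.read_state(),(.574,-.032,.034),107)
E
```

```text
grasp [574.1 -32.5  34.8] closing ang 107.0 tilt 0.01
tool shift cm [-0.01  0.05  0.08]
spin rad 0.001
```

>>> move_arm(steps=[{"dx": 0, "dy": 0, "dz": -1, "spin": 0}, {"dx": 0, "dy": 0, "dz": -2, "spin": 0}, {"dx": 0, "dy": 0, "dz": -3, "spin": 0}, {"dx": 0, "dy": 0, "dz": -3, "spin": 0}, {"dx": 0, "dy": 0, "dz": -2, "spin": 0}, {"dx": 0, "dy": 0, "dz": 0, "spin": 0}, {"dx": 0, "dy": 0, "dz": 0, "spin": 0}])

```text
time: 27.95
ee_pos: [0.5738, -0.0325, 0.3086]
eef_rot: [-0.148, 0.989, 0.0, 0.0]
ft_force: [-0.7, 0.2, -2.1]
width: 0.06
grip_force: 30.0
```

```bash
python3 - <<'E'
from h import *
from bench import telemetry,imaging
s=telemetry.read_state()
rel(s,(.425,.285,.145),3.8); print(np.array(s["joint_positions"]).round(2))
E
```

```text
grasp [573.8 -32.5 144.6] closing ang 107.0 tilt 0.02
tool shift cm [ 4.93 34.71 -0.04]
spin rad -1.34
[-0.42  0.31  0.47  1.74 -0.15  1.13  1.97]
```

>>> move_arm(steps=[{"dx": 0, "dy": 0, "dz": 0, "spin": 0.07}, {"dx": 0, "dy": 0, "dz": 0, "spin": 0.14}, {"dx": 0, "dy": 0, "dz": 0, "spin": 0.14}, {"dx": 0, "dy": 0, "dz": 0, "spin": 0.14}, {"dx": 0, "dy": 0, "dz": 0, "spin": 0.14}, {"dx": 0, "dy": 0, "dz": 0, "spin": 0.14}, {"dx": 0, "dy": 0, "dz": 0, "spin": 0.14}, {"dx": 0, "dy": 0, "dz": 0, "spin": 0.14}, {"dx": 0, "dy": 0, "dz": 0, "spin": 0.14}, {"dx": 0, "dy": 0, "dz": 0, "spin": 0.14}, {"dx": 0, "dy": 0, "dz": 0, "spin": 0.14}, {"dx": 0, "dy": 0, "dz": 0, "spin": 0.14}])

```text
time: 29.15
ee_pos: [0.5735, -0.0325, 0.3071]
eef_rot: [0.613, 0.79, -0.001, -0.001]
ft_force: [0.5, -0.7, -1.5]
width: 0.0603
grip_force: 30.0
```

>>> move_arm(steps=[{"dx": 0, "dy": 0, "dz": 0, "spin": 0.12}, {"dx": 0, "dy": 0, "dz": 0, "spin": 0.07}, {"dx": 0, "dy": 0, "dz": 0, "spin": 0}, {"dx": 0, "dy": 0, "dz": 0, "spin": 0}])

```text
time: 29.55
ee_pos: [0.5737, -0.0324, 0.3077]
eef_rot: [0.682, 0.732, -0.001, -0.0]
ft_force: [0.8, -0.3, -2.5]
width: 0.0596
grip_force: 30.0
```

```bash
python3 - <<'E'
from h import *
from bench import telemetry,imaging
s=telemetry.read_state()
rel(s,(.425,.285,.145),3.8); print(np.array(s["joint_positions"]).round(2))
E
```

```text
grasp [573.4 -32.5 143.7] closing ang 4.0 tilt 0.1
tool shift cm [ 32.71 -12.57  -0.12]
spin rad 0.004
[-0.66  0.37  0.78  1.75 -0.28  1.14  0.28]
```

>>> move_arm(steps=[{"dx": 1.6, "dy": -0.6, "dz": 0, "spin": 0}, {"dx": 3.2, "dy": -1.2, "dz": 0, "spin": 0}, {"dx": 3.2, "dy": -1.2, "dz": 0, "spin": 0}, {"dx": 3.2, "dy": -1.2, "dz": 0, "spin": 0}, {"dx": 3.2, "dy": -1.2, "dz": 0, "spin": 0}, {"dx": 3.2, "dy": -1.2, "dz": 0, "spin": 0}, {"dx": 3.2, "dy": -1.2, "dz": 0, "spin": 0}, {"dx": 3.2, "dy": -1.3, "dz": 0, "spin": 0}, {"dx": 3.2, "dy": -1.3, "dz": 0, "spin": 0}, {"dx": 3.2, "dy": -1.3, "dz": 0, "spin": 0}, {"dx": 2.2, "dy": -0.8, "dz": 0, "spin": 0}, {"dx": 0, "dy": 0, "dz": 0, "spin": 0}])

```text
time: 30.75
ee_pos: [0.4252, 0.2875, 0.3082]
eef_rot: [0.68, 0.733, -0.0, -0.0]
ft_force: [0.1, 0.3, -2.2]
width: 0.0595
grip_force: 30.0
```

>>> move_arm(steps=[{"dx": 0, "dy": 0, "dz": 0, "spin": 0}, {"dx": 0, "dy": 0, "dz": 2.5, "spin": 0}, {"dx": 0, "dy": 0, "dz": 2.5, "spin": 0}, {"dx": 0, "dy": 0, "dz": 2, "spin": 0}, {"dx": 0, "dy": 0, "dz": 0, "spin": 0}, {"dx": 0, "dy": 0, "dz": 0, "spin": 0}])

```text
time: 31.35
ee_pos: [0.4278, 0.2833, 0.2391]
eef_rot: [0.683, 0.73, -0.0, 0.0]
ft_force: [0.5, -0.3, -0.9]
width: 0.0594
grip_force: 30.0
```

```bash
python3 - <<'E'
from h import *
from bench import telemetry,imaging
s=telemetry.read_state()
rel(s,(.425,.285,.0378),3.8); print(np.array(s["joint_positions"]).round(2))
E
```

```text
grasp [427.8 283.2  75.1] closing ang 3.8 tilt 0.04
tool shift cm [ 0.2  -0.27  3.73]
spin rad 0.0
[-1.2   0.28  0.6   1.96 -0.19  0.95 -0.44]
```

>>> move_arm(steps=[{"dx": 0.2, "dy": -0.2, "dz": 1.2, "spin": 0}, {"dx": 0, "dy": 0, "dz": 1, "spin": 0}, {"dx": 0, "dy": 0, "dz": 0.8, "spin": 0}, {"dx": 0, "dy": 0, "dz": 0.4, "spin": 0}, {"dx": 0, "dy": 0, "dz": 0.2, "spin": 0}, {"dx": 0, "dy": 0, "dz": 0, "spin": 0}, {"dx": 0, "dy": 0, "dz": 0, "spin": 0}])

```text
time: 32.05
ee_pos: [0.4252, 0.2861, 0.2029]
eef_rot: [0.683, 0.731, 0.0, 0.0]
ft_force: [0.7, -0.6, -2.0]
width: 0.0595
grip_force: 30.0
```

```bash
python3 - <<'E'
from h import *
from bench import telemetry,imaging
s=telemetry.read_state()
rel(s,(.425,.285,.0378),3.8)
E
```

```text
grasp [425.2 286.2  38.9] closing ang 3.9 tilt 0.03
tool shift cm [-0.12 -0.03  0.11]
spin rad 0.002
```

>>> move_arm(steps=[{"dx": 0, "dy": 0, "dz": 0.1, "spin": 0}, {"dx": 0, "dy": 0, "dz": 0.06, "spin": 0}, {"dx": 0, "dy": 0, "dz": 0, "spin": 0}])

```text
time: 32.35
ee_pos: [0.4252, 0.2862, 0.2018]
eef_rot: [0.683, 0.731, 0.0, -0.0]
ft_force: [-2.1, -1.6, 6.8]
width: 0.0602
grip_force: 30.0
```

>>> move_arm(steps=[{"dx": 0, "dy": 0, "dz": 0, "spin": 0}, {"dx": 0, "dy": 0, "dz": 0, "spin": 0}, {"dx": 0, "dy": 0, "dz": 0, "spin": 0}, {"dx": 0, "dy": 0, "dz": 0, "spin": 0}, {"dx": 0, "dy": 0, "dz": 0, "spin": 0}, {"dx": 0, "dy": 0, "dz": 0, "spin": 0}, {"dx": 0, "dy": 0, "dz": -2, "spin": 0}, {"dx": 0, "dy": 0, "dz": -4, "spin": 0}, {"dx": 0, "dy": 0, "dz": -4, "spin": 0}, {"dx": 0, "dy": 0, "dz": -4, "spin": 0}, {"dx": 0, "dy": 0, "dz": 0, "spin": 0}, {"dx": 0, "dy": 0, "dz": 0, "spin": 0}], claw=8.7)

```text
time: 33.55
ee_pos: [0.425, 0.2862, 0.3416]
eef_rot: [0.683, 0.731, 0.001, -0.0]
ft_force: [0.6, -0.8, -0.5]
width: 0.087
grip_force: 0.0
```

>>> move_arm(steps=[{"dx": -1.5, "dy": 0.6, "dz": 0, "spin": 0}, {"dx": -3.2, "dy": 1.2, "dz": 0, "spin": 0}, {"dx": -3.2, "dy": 1.2, "dz": 0, "spin": 0}, {"dx": -3.2, "dy": 1.2, "dz": 0, "spin": 0}, {"dx": -3.2, "dy": 1.2, "dz": 0, "spin": 0}, {"dx": -3.2, "dy": 1.2, "dz": 0, "spin": 0}, {"dx": -3.2, "dy": 1.2, "dz": 0, "spin": 0}, {"dx": -3.2, "dy": 1.2, "dz": 0, "spin": 0}, {"dx": -3.2, "dy": 1.2, "dz": 0, "spin": 0}, {"dx": -1.5, "dy": 0.6, "dz": 0, "spin": 0}, {"dx": 0, "dy": 0, "dz": 0, "spin": 0}, {"dx": 0, "dy": 0, "dz": 0, "spin": 0}])

```text
time: 34.75
ee_pos: [0.5518, 0.0084, 0.3397]
eef_rot: [0.683, 0.731, -0.001, -0.001]
ft_force: [0.2, -0.3, -1.4]
width: 0.0867
grip_force: 0.0
```

```bash
python3 - <<'E'
from h import *
from bench import telemetry,imaging
d={n:imaging.camera(n) for n in("top","side")}
print(topoint(d["top"],[(348,195)],.003))
cv2.imwrite("pics/p4.png",np.hstack([cv2.resize(d[n]["img"][120:340,90:400,::-1],None,fx=1.29,fy=1.29) for n in d]))
E
```

```text
[[ 0.63480743 -0.25184476  0.003     ]]
```

View pics/p4.png

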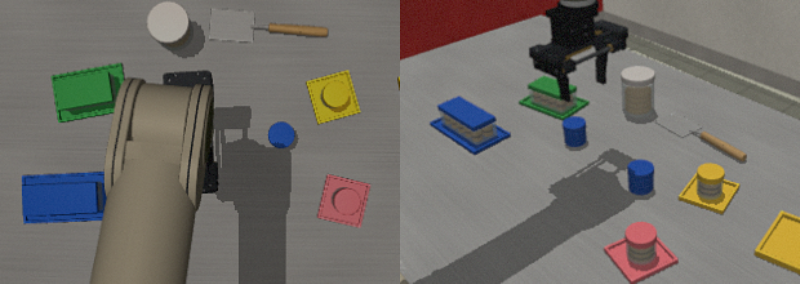

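All four stand flat and centred in their trays: pink (640,245), yellow (710,180), green (554,95) and blue (467,122) in the side half. The jar and spatula have not moved, and the gripper is clear, so I'll hand it in.

```bash
python3 -c "
from bench import job
print(job.close_job())"
```

```text
the job is handed in; nothing more can be done
None
```

I handed the job in after about 35 s of robot time: the last pictures show both pots and both tubs upright in their matching trays, with the jar and spatula untouched, but the hand-in gave no verdict back.

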